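# Advance the turning tally of the big cheese

## Robot

A 6-joint arm with a two-finger parallel gripper is mounted at the origin on the work surface. World frame = base frame: x ahead of the robot, y to its left, z up, the work surface at z = 0. Lengths are in m, angles in rad, forces in N, time in s.
With the tool pointing down it reaches from about 0.35 to 0.85 m from the base axis. Payload 8.1 kg.
Tool frame: the origin (TCP) lies at the very end of the fingers, on their centre line; the grasp point (between the pads) lies 19 mm behind it; z points along the fingers, y is the line along which they close (so a half turn about z gives the same grasp; the last joint's range is limited). The gripper opens to 93 mm and grips with 3 to 60 N. Pads are 15 mm wide; open, the fingers measure 128 mm over their backs; the gripper's body (75 mm by 188 mm) begins 65 mm behind the grasp point.
Start: joints at [-1.292, 0.13, 1.488, -0, 1.523, -0.085], TCP at [0.214, -0.561, 0.219] pointing down, gripper open.
Joint ranges: [-2.96, 2.96], [-0.89, 2.26], [0.02, 2.5], [-1.34, 4.48], [0, 2.73], [-2.66, 2.66]. Speed limits (rad/s): [2.39, 2.39, 2.79, 3.14, 3.14, 3.14].

## Interface

Orientations are given as a rotation vector (axis times angle).
In Python, from plant import robot gives the robot as it stands. The module is installed in compiled form; this text tells all that it offers.
- The arm moves only by the tool play_rows, never from a script. Its argument "increments" is text: rows parted by semicolons, each of 5 numbers parted by spaces: the shift along the tool's x, y, z in mm, then the turn about the tool's z in degrees, then the closure, from -1 (fully open) to 1 (shut). In form: dx dy dz yaw claw; .... A call has 1 to 20 rows; each row is the pose to reach, as a shift and turn from the pose commanded when the call began, along the tool's axes at that moment; what a row does not reach only later rows make up. A row lasts 1/10 s, in which the tool goes at most 50 mm and 8.59 degrees, less where a joint would pass 70% of its speed; a pose out of reach is approached as far as the arm can. A call with a gripper value outside its range is refused whole. The fingers move at their own pace and stop on an object; "force" is the grip in N (left out, the last holds). Time passes only in rows, so rows that repeat a pose let the fingers close. It gives the time, the measured TCP pose, the force, the opening and the grip force at its end, in the units of the state.
- robot.read_state(): the state, without advancing time (a new reading comes with each control period).
- robot.read_camera(name): name is "scene" or "top" or "wrist"; returns the picture (480x640x3 uint8, blue, green, red); there is no depth.
- robot.calibration(name): a dict with "vertical_fov" (degrees; the focal length in pixels is half the picture's height over the tangent of half this angle, whatever the lens; pixels are square), "cx", "cy" (the principal point, pixels), "D" ([k1, k2, p1, p2, k3] as OpenCV has them; the pictures are not rectified), "rvec" (rotation vector, rad) and "tvec" (3), from world to camera coordinates, as OpenCV has them. Camera axes: x right, y down, z forward; pixel columns grow to the right and rows downward; lengths in m; the calibration is good to about 2 mm. A picture is of the moment at which its call begins: read the wrist's pose just before it. calibration takes no time and is no camera call; for the wrist camera it gives the pose at the moment of the call.
- robot.close_job(): hands the job in; it is judged then, once.
Trained networks look in the newest picture that a camera, given by its name, has taken for a name from the list of things; names that differ only in an ending like _2 or _b are one class to them, and where a whole thing is asked for, a point or a joint stands for the part that bears it (a point fixed in the world has none). Each returns a list of dicts, best first, with "conf" (0 to 1); they miss things now and then, are a little off and sometimes report something else, mostly with a low value. They report only what shows in the picture. A call takes as long as a camera call. They do not tell look-alikes from the thing itself.
- robot.recognise(camera, query): "centre" ([x, y, z] in m, in world coordinates, good to about 4 mm: the middle of the surface that is visible of it).
- robot.regions_of(camera, query): "pixels" (480x640 bool, what is visible of it).
- robot.landmark_of(camera, query): "centre" ([x, y, z] in m, in world coordinates, good to about 4 mm: a listed point, or the origin of a listed thing).
The state is a dict: "t": time; "q": joint angles; "dq": joint speeds; "joint_torque": joint torques, N m; "tool_pos": TCP position; "orientation": TCP orientation; "force": force on the tool from outside, world axes, zero at the start; "wrist_torque": the same for the moment, N m; "opening": finger opening in m; "gripper_force": force on a finger pad.
Only numpy, scipy, OpenCV 4.12 (cv2) and the standard library are available. Lean on these libraries where they do the work, as an engineer would, in place of code of your own. Each camera call takes 0.05 s, during which the arm holds its last target. There are 200 camera calls.

## Task

The big cheese on the open table top has just been turned, so bring the turning tally that stands right beside it, on the robot's side, up to date: with a fingertip, flick its wheel round by the edge, anticlockwise as seen from above, one click at a time and letting it settle in each click, until the lug with the upright stud points at the brass pointer on the base, and not beyond. Only push the wheel: do not lift or shift the tally, and leave the other tally, the cheeses and everything else as they stand.

Things in the scene. Friction and masses are not known exactly. Their poses are not given: they have to be found in the camera images.
- tally_a: The tally to work on, on the robot's side of the big cheese: a loose steel plate (1.4 to 2 kg in all) 160 x 120 x 20 mm with a six-lug click wheel on an upright axis. Origin: on the table, on the wheel's axis; z up, x to the pointer and on to the cheese. Plate: x -70 to 90, y -60 to 60 mm. A block at x 68 to 88, y +-22 mm is 56 mm high; the brass pointer on it (x 64 to 83, 64 mm high) points at the axis.
- tally_a_axis (a point): Top centre of that tally's wheel hub, 54 mm above the table; axes as the tally's. White plastic wheel, 36 to 54 mm above the table: hub 54 mm across, six radial lugs, one every 60 deg, each 12 mm wide and reaching 60 mm from the axis. Between neighbouring lugs there is free space, 40 mm wide at 52 mm from the axis.
- tally_a_wheel (a joint): Angle of that wheel, rad, growing anticlockwise from above: the studded lug's bearing from the tally's +x; 0 at the pointer. Starts 2 to 4 clicks below 0. A spring roller holds it at every multiple of 60 deg, a lug then standing at the tally's +x and one at -x. Pushed a little past halfway, with 1 to 3 N near a lug's end, it snaps on to the next click and stays.
- tally_a_stud (a point): Top centre of the upright steel stud, 10 mm in diameter and 16 mm tall, on one lug of that wheel, 70 mm above the table, 50 mm from the axis; turns with the wheel.
- tally_b: The other tally, alike, in front of the small cheese: leave it alone. Origin and axes as for the first; its stud is at its pointer.
- tally_b_stud (a point): Top centre of the stud on the other tally's wheel, 70 mm above the table.
- cheese_big: The big cheese, 220 mm across, 70 mm high, loose; origin at the centre of its underside, about 220 mm from the wheel's axis beyond the pointer.
- cheese_small: The small cheese, 120 mm across, 45 mm high, loose; origin at the centre of its underside.
- brush: A rind brush lying flat between the two tallies, about along x; origin at its underside.
- salt_bowl: White bowl, 100 mm across, 45 mm high, out on the left; origin at the centre of its underside.
- jar: Glass jar, 60 mm across, 85 mm high, on the near left; origin at the centre of its underside.
- mould: White plastic mould, a cup 84 mm across, 70 mm high, on the near right; origin at the centre of its underside.
- cheese_iron: Cheese iron, a steel rod with a wooden cross handle 75 mm wide, lying out on the right, 20 mm high; origin at its underside.
Mind the look-alikes: they are no part of the job. Leave any orange look-alike of the tally_a alone.

How it is judged:
On the way:
1. the wheel rests in the last click before the mark (value of joint tally_a_wheel between -1.297 and -0.797 rad), for 0.3 s.
At the end, for the whole second after the job is handed in: The studded lug of the big cheese's tally rests at the pointer within about 9 degrees, reached anticlockwise through a rest in the click before it; both tallies and all the other things are within 30 mm of where they stood (value of joint tally_a_wheel between -0.15 and 0.15 rad and velocity of joint tally_a_wheel between -0.1 and 0.1 rad/s and distance of each of tally_a, tally_b_stud, cheese_big, cheese_small, brush, salt_bowl, jar, mould, cheese_iron from where it was at the start of the episode below 0.03 m and angle between tally_a's own z axis and vertical below 0.05 rad); the robot touches nothing.
It fails at once if the wheel is turned past the mark, more than half a click (value of joint tally_a_wheel above 0.6 rad).
It fails at once if a tally is lifted or tipped (height (world z) of any of tally_a, tally_b above 0.012 m or angle between any of tally_a, tally_b's own z axis and vertical above 0.12 rad).
It fails at once if the tally is shifted by more than 30 mm (distance of tally_a from where it was at the start of the episode above 0.03 m).
It fails at once if the other tally is shifted or its wheel turned (distance of any of tally_b, tally_b_stud from where it was at the start of the episode above 0.03 m).
It fails at once if a cheese or another thing is lifted or pushed away (distance of any of cheese_big, cheese_small, brush, salt_bowl, jar, mould, cheese_iron from where it was at the start of the episode above 0.03 m).
It also fails if it takes over 58 s, if anything falls off the work surface, if the arm or the gripper's body presses on something with over 40 N, if the wrist force passes 120 N, or if a joint passes its speed limit or range.

## Working session

There is one attempt and no reset: what is moved stays moved. The work goes in short steps, Python scripts to look and compute and a tool call to move; the robot and the scene stay as the last step left them, time stands still between calls to the robot, and variables do not carry over. Pictures are saved under pics/ and viewed, at most 10 in all, crops included, and the job is handed in when it is done.

Besides the shell and the picture viewer there is one more tool, called as name(argument=value, ...) on one line, values as JSON. play_rows: Moves the arm, as the interface text tells. Its arguments: {"type":"object","properties":{"increments":{"type":"string"},"force":{"type":"number"}},"required":["increments"]}

```bash
mkdir -p pics; python3 - <<'E'
from plant import robot
import cv2,numpy as np
np.set_printoptions(precision=4,suppress=True)
s=robot.read_state();print(s['t'],s['tool_pos'],s['orientation'],s['opening'])
for c in ("top","scene"):
    cv2.imwrite(f"pics/{c}0.png",robot.read_camera(c))
for c in("top","scene"):
    for n in ("tally_a","tally_a_axis","tally_a_stud","cheese_big","cheese_small"):
        print(c,n,[(np.round(d["centre"],3),round(d["conf"],2)) for d in robot.landmark_of(c,n)[:4]])
E
```

```text
0.0 [ 0.2134 -0.5602  0.2176] [-3.0879 -0.5679  0.0003] 0.09307885591794357
top tally_a [(array([ 0.49 ,  0.176, -0.002]), 0.96), (array([0.184, 0.326, 0.005]), 0.91), (array([ 0.479, -0.203, -0.001]), 0.82), (array([ 0.444,  0.006, -0.001]), 0.6)]
top tally_a_axis [(array([0.488, 0.172, 0.053]), 0.66), (array([0.181, 0.324, 0.055]), 0.66)]
top tally_a_stud [(array([0.458, 0.139, 0.07 ]), 0.87), (array([0.154, 0.288, 0.069]), 0.63), (array([ 0.585, -0.441, -0.005]), 0.22)]
top cheese_big [(array([0.698, 0.138, 0.004]), 0.56)]
top cheese_small [(array([ 0.671, -0.251,  0.004]), 0.95)]
scene tally_a [(array([ 0.484, -0.197, -0.002]), 0.61), (array([0.486, 0.175, 0.002]), 0.6), (array([ 0.181,  0.328, -0.002]), 0.58)]
scene tally_a_axis [(array([0.49 , 0.172, 0.055]), 0.95), (array([ 0.547,  0.401, -0.   ]), 0.4), (array([0.487, 0.175, 0.   ]), 0.37)]
scene tally_a_stud [(array([0.153, 0.285, 0.068]), 0.83), (array([0.457, 0.135, 0.069]), 0.57), (array([ 0.586, -0.44 ,  0.001]), 0.48)]
scene cheese_big [(array([ 0.699,  0.141, -0.   ]), 0.9)]
scene cheese_small [(array([ 0.664, -0.249, -0.001]), 0.84), (array([0.699, 0.143, 0.   ]), 0.71), (array([ 0.484, -0.198,  0.003]), 0.5)]
```

View pics/top0.png

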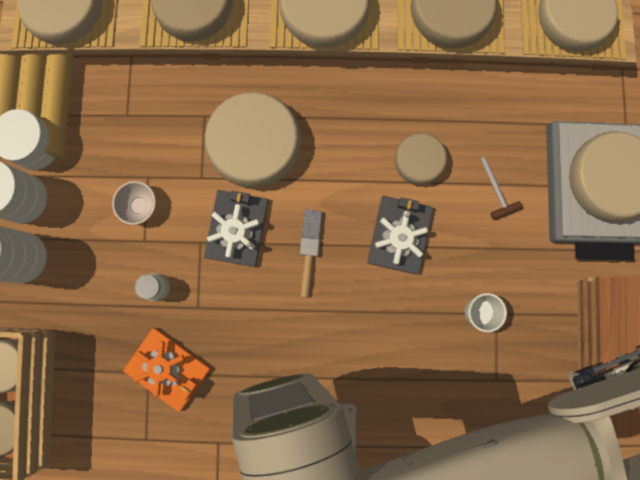

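View pics/scene0.png

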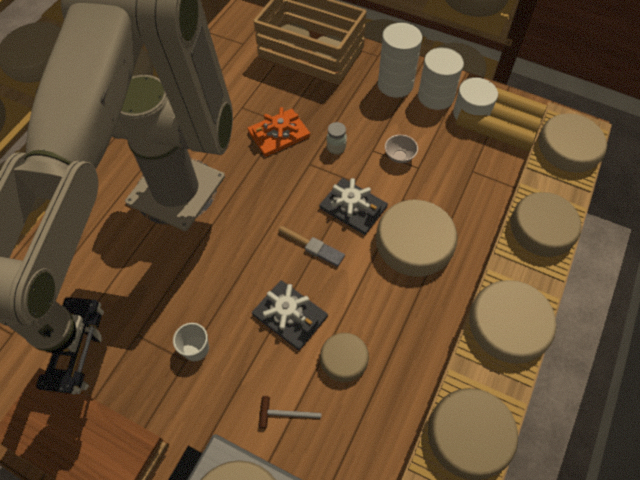

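The top picture shows tally_a as the white wheel at px (235,230), just below the big cheese at (252,140). Tally_b is at (402,237) and the orange look-alike at (165,370). tally_a's stud bears about -120° from its pointer, so it needs 2 clicks. The next step is to move above it with the fingers shut and refine the pose with the wrist camera.

```bash
cat > h.py <<'E'
from plant import robot
import numpy as np
from scipy.spatial.transform import Rotation as R
def rel(p,ybear):
    """row (mm,deg) to world TCP p with tool y at world bearing ybear (deg)"""
    s=robot.read_state(); M=R.from_rotvec(s['orientation']).as_matrix()
    d=M.T@(np.array(p)-s['tool_pos'])*1000
    cur=np.degrees(np.arctan2(M[1,1],M[0,1]))
    return np.round(np.r_[d,-((ybear-cur+180)%360-180)],1)
E
python3 - <<'E'
from h import *
print(rel([.42,-.2,.22],-40),rel([.42,.17,.24],-9))
E
```

```text
[ 321.3 -263.6   -1.3  -29.2] [ 453.  -609.4  -21.3  -60.2]
```

play_rows(increments="321 -264 -20 -29 1;321 -264 -20 -29 1;321 -264 -20 -29 1;321 -264 -20 -29 1;321 -264 -20 -29 1;321 -264 -20 -29 1;321 -264 -20 -29 1;321 -264 -20 -29 1;321 -264 -20 -29 1;453 -609 -21 -60 1;453 -609 -21 -60 1;453 -609 -21 -60 1;453 -609 -21 -60 1;453 -609 -21 -60 1;453 -609 -21 -60 1;453 -609 -21 -60 1;453 -609 -21 -60 1;453 -609 -21 -60 1;453 -609 -21 -60 1;453 -609 -21 -60 1", force=20)

```text
t: 2.6
tool_pos: [0.4203, 0.1685, 0.2396]
orientation: [2.392, 2.036, -0.0]
force: [0.8, 0.2, 0.0]
opening: 0.0004
gripper_force: 0.0
```

```bash
python3 - <<'E'
from h import *
import cv2
np.set_printoptions(precision=4,suppress=True)
s=robot.read_state();print(s['t'],s['tool_pos'],s['orientation'],s['opening'],s['force'],s['q'])
cv2.imwrite("pics/w1.png",robot.read_camera("wrist"))
for n in ("tally_a","tally_a_axis","tally_a_stud"):
    print(n,[(np.round(d["centre"],4),round(d["conf"],2)) for d in robot.landmark_of("wrist",n)[:3]])
E
```

```text
2.6 [0.4203 0.1685 0.2396] [ 2.3924  2.0356 -0.0004] 0.00039385261652147914 [0.8024 0.2223 0.0338] [ 0.2684 -0.2859  1.845  -0.0004  1.5826  0.4292]
tally_a [(array([0.493 , 0.1719, 0.0018]), 0.71), (array([ 0.1755,  0.3283, -0.0004]), 0.59), (array([0.4572, 0.1291, 0.0697]), 0.56)]
tally_a_axis [(array([0.4872, 0.1728, 0.0525]), 0.67)]
tally_a_stud [(array([0.457 , 0.1322, 0.07  ]), 0.71), (array([0.4463, 0.0037, 0.0008]), 0.58)]
```

View pics/w1.png

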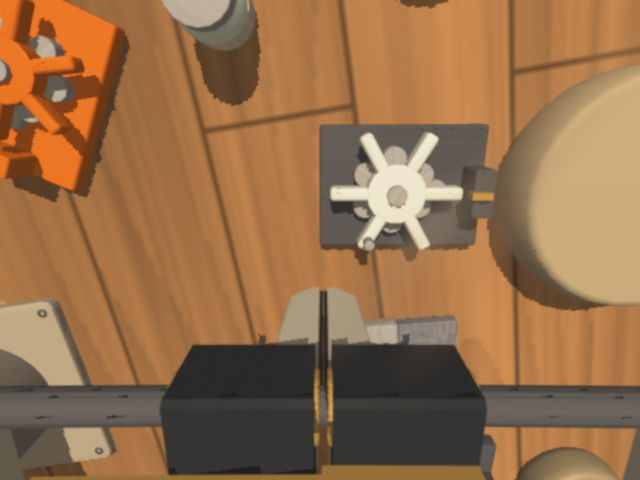

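The wrist view shows tally_a squarely aligned: hub at (398,195), pointer at (478,196), stud at (369,243) and lug ends at (332,194) and (462,194). I'll back-project these points.

```bash
cat >> h.py <<'E'
import cv2
def ray(c,uv,z,cam="wrist"):
    f=240/np.tan(np.radians(c["vertical_fov"]/2));K=np.array([[f,0,c["cx"]],[0,f,c["cy"]],[0,0,1]])
    n=cv2.undistortPoints(np.array([[uv]],float),K,np.array(c["D"],float)).ravel()
    M=R.from_rotvec(np.ravel(c["rvec"])).as_matrix();o=-M.T@np.ravel(c["tvec"]);d=M.T@np.r_[n,1]
    return o+d*(z-o[2])/d[2]
E
python3 - <<'E'
from h import *
np.set_printoptions(precision=4,suppress=True)
c=robot.calibration("wrist")
g=lambda u,v,z:ray(c,(u,v),z)
a=g(398,194.5,.054);l=g(332,194,.052);r=g(462,194,.052);s=g(369,243,.07)
print(a,l,r,s,np.linalg.norm(r-l),(l+r)/2)
b=lambda p,q:np.degrees(np.arctan2(*(q-p)[1::-1]))
print(b(l,r),b(a,s),np.linalg.norm((s-a)[:2]))
# plate edges z=.02
tl,tr,bl=g(321,126,.02),g(488,125,.02),g(321,247,.02); print(b(tl,tr),np.linalg.norm(tl-tr),np.linalg.norm(tl-bl))
A=np.r_[((l+r)/2)[:2],0]
tb=b(l,r)
for ph,rr,gap,z in[(0,64,8,.15),(0,64,8,.04),(0,64,0,.04),(10,64,0,.04),(20,64,0,.04),(30,64,0,.04),(36,64,0,.04),(40,64,0,.04)]:
    t=np.radians(tb+ph);e=np.array([np.cos(t),np.sin(t)]);n=np.array([-e[1],e[0]])
    p=A[:2]+(-rr*e+(13.5+gap)*n)/1000
    print(ph,gap,p,rel([*p,z],tb+ph))
E
```

```text
[0.487 0.173 0.054] [0.4284 0.1827 0.052 ] [0.5444 0.1637 0.052 ] [0.4543 0.1371 0.07  ] 0.11755043804534336 [0.4864 0.1732 0.052 ]
-9.318781444710698 -132.25621881798176 0.04858344516414015
-9.064358771737876 0.15606079044569418 0.1197009653376804
0 8 [0.4267 0.2048] [36.7  0.4 89.7  0.1]
0 8 [0.4267 0.2048] [ 36.7   0.3 199.7   0.1]
0 0 [0.4254 0.1969] [ 28.7   0.3 199.7   0.1]
10 0 [0.4222 0.1859] [ 17.4  -1.1 199.7  -9.9]
20 0 [0.421  0.1746] [  6.   -0.5 199.7 -19.9]
30 0 [0.4217 0.1632] [ -5.1   2.1 199.7 -29.9]
36 0 [0.4231 0.1565] [-11.5   4.6 199.7 -35.9]
40 0 [0.4245 0.1521] [-15.6   6.6 199.7 -39.9]
```

play_rows(increments="38 0 50 0 1;38 0 90 0 1;38 0 130 0 1;38 0 160 0 1;38 0 180 0 1;38 0 190 0 1;38 0 199 0 1;38 0 199 0 1;38 0 199 0 1")

```text
t: 3.7
tool_pos: [0.4271, 0.2073, 0.0417]
orientation: [2.392, 2.036, 0.002]
force: [-0.0, -0.3, 0.4]
opening: 0.0002
gripper_force: 0.0
```

```bash
python3 - <<'E'
from h import *
s=robot.read_state();print(s['t'],s['tool_pos'],s['force'])
cv2.imwrite("pics/w2.png",robot.read_camera("wrist"))
E
```

```text
3.7 [0.42706518 0.20727414 0.04167723] [-0.03942132 -0.33739034  0.44088682]
```

View pics/w2.png

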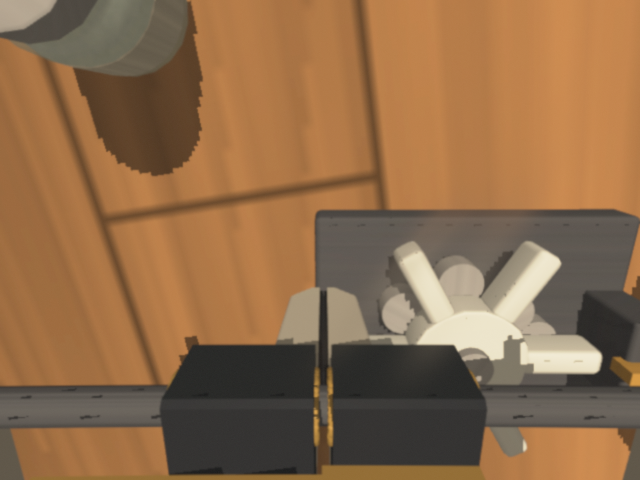

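play_rows(increments="-5 0 0 0 1;-9 0 0 0 1;-13 0 0 -3 1;-16 -1 0 -6 1;-19.5 -1 0 -9 1;-23 -1 0 -12 1;-26 -1 0 -15 1;-30 -1 0 -18 1;-33 0 0 -21 1;-36.5 0 0 -24 1;-40 1 0 -27 1;-43 2 0 -30 1;-46.5 3 0 -33 1;-49.5 4.5 0 -36 1;-51.5 5.5 0 -38 1;-51.5 5.5 0 -38 1;-51.5 5.5 0 -38 1;-51.5 5.5 0 -38 1")

```text
t: 5.55
tool_pos: [0.4235, 0.1554, 0.0408]
orientation: [1.599, 2.704, 0.0]
force: [-0.7, -0.6, -0.4]
opening: 0.0005
gripper_force: 0.0
```

```bash
python3 - <<'E'
from h import *
s=robot.read_state();print(s['t'],s['tool_pos'],s['force'])
cv2.imwrite("pics/s3.png",cv2.resize(robot.read_camera("scene")[130:290,240:440],(800,640))[:600])
for c in("top","scene"):
  for n in ("tally_a_axis","tally_a_stud"):
    if c=="top":
        if n=="tally_a_axis":robot.read_camera("top")
    print(c,n,[(np.round(d["centre"],3),round(d["conf"],2)) for d in robot.landmark_of(c,n)[:3]])
E
```

```text
5.55 [0.42348952 0.1554026  0.04078395] [-0.68581043 -0.55002737 -0.37097491]
top tally_a_axis [(array([0.182, 0.328, 0.052]), 0.88)]
top tally_a_stud [(array([0.152, 0.286, 0.07 ]), 0.57), (array([0.507, 0.129, 0.071]), 0.5), (array([ 0.479, -0.202, -0.003]), 0.45)]
scene tally_a_axis [(array([0.177, 0.33 , 0.055]), 0.71), (array([0.489, 0.174, 0.052]), 0.58), (array([ 0.533, -0.212,  0.068]), 0.3)]
scene tally_a_stud [(array([0.155, 0.285, 0.07 ]), 0.89), (array([0.509, 0.129, 0.072]), 0.81)]
```

View pics/s3.png

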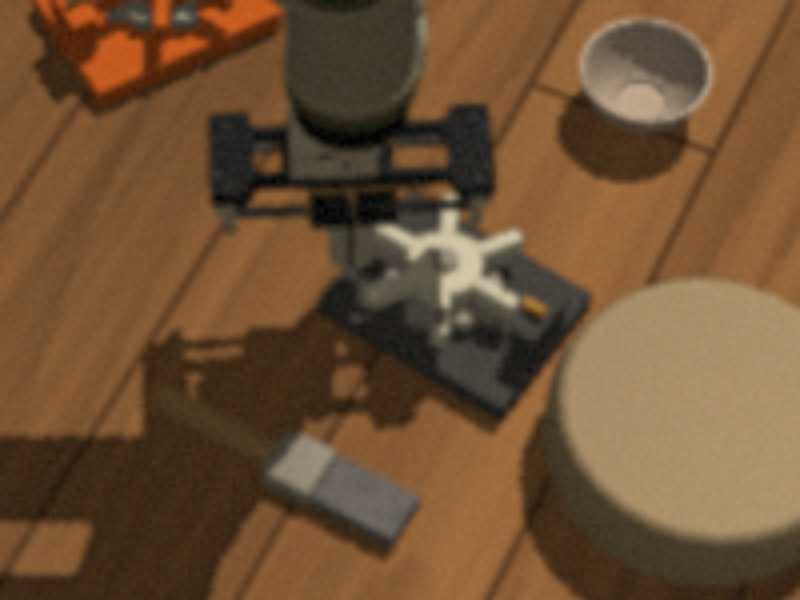

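The picture shows the wheel in its next click: the stud bears about -64° in world, which is -55° to -60° in the tally frame, and the plate hasn't moved. The next move lifts, goes back and descends.

```bash
python3 - <<'E'
from h import *
print(rel([.427,.2073,.0411],-9.3))
E
```

```text
[43.7 28.1 -0.5 38.1]
```

play_rows(increments="0 0 -20 0 1;0 0 -40 0 1;0 0 -50 0 1;15 10 -50 8 1;30 20 -50 16 1;44 28 -50 24 1;44 28 -50 32 1;44 28 -50 38 1;44 28 -50 38 1;44 28 -30 38 1;44 28 -15 38 1;44 28 -5 38 1;44 28 0 38 1;44 28 0 38 1;44 28 0 38 1")

```text
t: 7.35
tool_pos: [0.4271, 0.2076, 0.0411]
orientation: [2.391, 2.038, 0.001]
force: [-0.4, -1.1, 1.5]
opening: 0.0002
gripper_force: 0.0
```

```bash
python3 - <<'E'
from h import *
s=robot.read_state();print(s['t'],s['tool_pos'],s['force'])
for c in("top","scene"):
  robot.read_camera(c)
  for n in ("tally_a_axis","tally_a_stud"):
    print(c,n,[(np.round(d["centre"],3),round(d["conf"],2)) for d in robot.landmark_of(c,n)[:3]])
E
```

```text
7.35 [0.42712249 0.2075653  0.04114233] [-0.41765823 -1.06946434  1.49741224]
top tally_a_axis [(array([0.182, 0.326, 0.053]), 0.7), (array([0.487, 0.174, 0.054]), 0.61)]
top tally_a_stud [(array([0.508, 0.131, 0.068]), 0.55)]
scene tally_a_axis [(array([0.488, 0.174, 0.052]), 0.88), (array([0.179, 0.328, 0.055]), 0.69), (array([0.489, 0.174, 0.   ]), 0.5)]
scene tally_a_stud [(array([0.153, 0.286, 0.069]), 0.69), (array([0.51 , 0.126, 0.071]), 0.6)]
```

The stud is still in the -60° click and the tally is in place. Same push again.

play_rows(increments="-5 0 0 0 1;-9 0 0 0 1;-13 0 0 -3 1;-16 -1 0 -6 1;-19.5 -1 0 -9 1;-23 -1 0 -12 1;-26 -1 0 -15 1;-30 -1 0 -18 1;-33 0 0 -21 1;-36.5 0 0 -24 1;-40 1 0 -27 1;-43 2 0 -30 1;-46.5 3 0 -33 1;-49.5 4.5 0 -36 1;-51.5 5.5 0 -38 1;-51.5 5.5 0 -38 1;-51.5 5.5 0 -38 1;-51.5 5.5 0 -38 1")

```text
t: 9.45
tool_pos: [0.4239, 0.1557, 0.0407]
orientation: [1.599, 2.704, 0.0]
force: [-0.8, -0.0, 0.5]
opening: 0.0008
gripper_force: 0.0
```

play_rows(increments="0 0 -20 0 1;0 0 -50 0 1;0 0 -90 0 1;0 0 -130 0 1;0 0 -170 0 1;-40 60 -190 0 1;-40 60 -190 0 1;-40 60 -190 0 1;-40 60 -190 0 1;-40 60 -190 0 1")

```text
t: 10.45
tool_pos: [0.4947, 0.1497, 0.2297]
orientation: [-1.597, -2.703, 0.002]
force: [0.2, -0.4, -0.5]
opening: 0.0006
gripper_force: 0.0
```

```bash
python3 - <<'E'
from h import *
s=robot.read_state();print(s['t'],s['tool_pos'],s['force'])
cv2.imwrite("pics/s4.png",cv2.resize(robot.read_camera("scene")[130:290,240:440],(750,600)))
robot.read_camera("top")
for c in("top","scene"):
  for n in ("tally_a_axis","tally_a_stud"):
    print(c,n,[(np.round(d["centre"],3),round(d["conf"],2)) for d in robot.landmark_of(c,n)[:3]])
E
```

```text
10.45 [0.49474373 0.14972035 0.22971787] [ 0.22696474 -0.41922242 -0.47459762]
top tally_a_axis [(array([0.18 , 0.331, 0.055]), 0.66), (array([ 0.545,  0.405, -0.001]), 0.41)]
top tally_a_stud [(array([0.152, 0.288, 0.072]), 0.66)]
scene tally_a_axis [(array([0.179, 0.328, 0.053]), 0.97), (array([0.492, 0.174, 0.056]), 0.66)]
scene tally_a_stud [(array([0.543, 0.165, 0.072]), 0.59), (array([0.151, 0.284, 0.07 ]), 0.58), (array([0.701, 0.143, 0.001]), 0.26)]
```

View pics/s4.png

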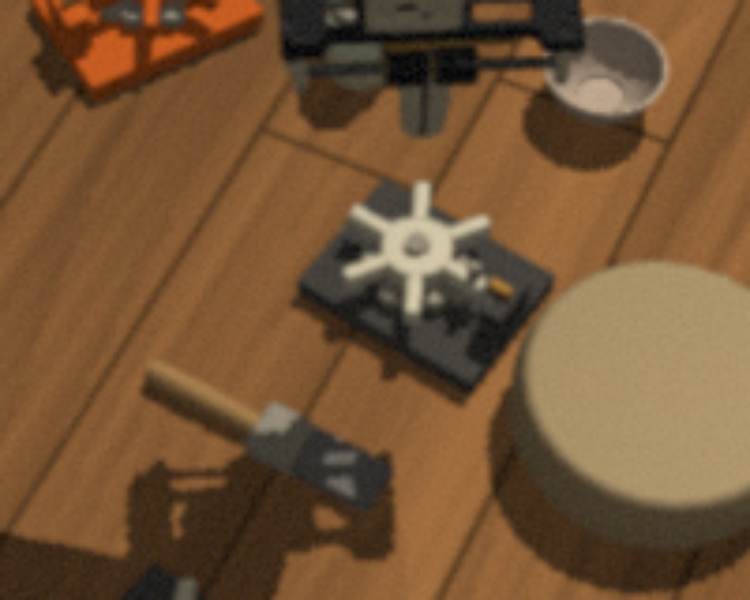

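The stud now sits at the brass pointer, at about (0.543, 0.165), which is 0° in the tally frame. The robot is clear of everything.

```bash
python3 -c "
from plant import robot
print(robot.close_job())"
```

```text
the job is handed in; nothing more can be done
None
```

I turned tally_a's wheel two clicks anticlockwise, with a rest in the click before the mark; the studded lug now points at the brass pointer, the arm is clear, and the job is handed in, though the hand-in gave no verdict.

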